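Snap the hub cap onto a stroller wheel

ROBOT

A 6-joint arm with a two-finger parallel gripper is mounted at the origin on the work surface. World frame = base frame: x ahead of the robot, y to its left, z up, the work surface at z = 0. Lengths are in m, angles in rad, forces in N, time in s.
With the tool pointing down it reaches from about 0.275 to 1 m from the base axis. Payload 8.4 kg.
Tool frame: the origin (TCP) lies midway between the tips of the shut fingers; the grasp point (between the pads) lies 19 mm behind it (arm.tcp_to_grasp is the distance from the TCP to the grasp point, in m); x points along the fingers, y is the direction in which the jaws open and shut, and the axes are right-handed (so a half turn about x gives the same grasp; the last joint's range is limited). The gripper opens to 85 mm and grips with 20 to 120 N. Pads are 22 mm wide; open, the fingers measure 114 mm over their backs; the gripper's body (76 mm by 85 mm) begins 54 mm behind the grasp point. The pads swing forward as they close: fully open they stand 13 mm farther back than shut.
Start: joints at [1.309, 0.353, 1.633, -0, 1.155, -0.002], TCP at [0.161, 0.604, 0.231] pointing down, gripper open.
Joint ranges: [-2.63, 2.63], [-0.92, 2.1], [0.06, 2.66], [-1.3, 4.44], [0, 2.69], [-3.02, 3.02]. Speed limits (rad/s): [2.22, 2.22, 2.79, 3.14, 3.14, 3.14].

INTERFACE

Orientations are given as a 3x3 rotation matrix whose columns are the frame's x, y, z axes.
In Python, from cell import telemetry, cams, arm gives the robot as it stands.
- The arm moves only by the shell command python3 -m jog 'ROWS' [FORCE]. ROWS is JSON, a list of rows, each a list of 5 numbers: the opening, from 0 (shut) to 1 (fully open), then the shift along the tool's x, y, z in m, then the turn about the tool's x in degrees. In form: [[grip, dx, dy, dz, twist], ...]. A call has 1 to 8 rows; each row shifts and turns the commanded pose from where the row before left it, along the tool's axes as they then stand; what a row does not reach is not made up. A row lasts 1/12 s, in which the tool goes at most 41.7 mm and 7.16 degrees, less where a joint would pass 70% of its speed; a pose out of reach is approached as far as the arm can. A call with a gripper value outside its range is refused whole. The fingers move at their own pace and stop on an object; FORCE is the grip in N (left out, the last holds). Time passes only in rows, so rows that do not move let the fingers close. It gives the time, the measured TCP pose, the force and the opening at its end, in the units of the state.
- telemetry.get_obs(): the state, without advancing time (a new reading comes with each control period).
- cams.read_camera(name): name is "side" or "top" or "wrist"; returns (picture, depth): 400x640x3 uint8, red, green, blue; 400x640 float32, m along the optical axis (not along the pixel's ray), 0 where there is no reading.
- cams.camera_params(name): a dict with "K" (3x3 intrinsics, pixels), "camera_from_world" (4x4, takes a point from world to camera coordinates). Camera axes: x right, y down, z forward; pixel columns grow to the right and rows downward; lengths in m; the calibration is good to about 2 mm. The wrist camera is an equidistant fisheye: a pixel r from the principal point sees the ray r / f radians off the axis. A picture is of the moment at which its call begins: read the wrist's pose just before it. camera_params takes no time and is no camera call; for the wrist camera it gives the pose at the moment of the call.
- arm.finish_job(): hands the job in, once; it reports no verdict.
The state is a dict: "time": time; "q": joint angles; "qvel": joint speeds; "tau": joint torques, N m; "tcp_pos": TCP position; "ee_rot": TCP orientation; "wrist_force": force on the tool from outside, world axes, zero at the start; "ft_torque": the same for the moment, N m; "width": finger opening in m.
Only numpy, scipy, OpenCV 4.12 (cv2) and the standard library are available. Lean on these libraries where they do the work, as an engineer would, in place of code of your own. Each camera call takes 0.05 s, during which the arm holds its last target. There are 200 camera calls.

TASK

Draw the red-handled assembly pin out of the stroller wheel's hub and hang it upright by its collar in the notch of the blue bracket, letting go of it. Then take the orange hub cap and press it onto the hub's nose until it clicks, keep pressing past the click until its rim is fully home and level on the hub's face, and finish while the gripper is still pressing the cap firmly down. Do not disturb the other things on the bench.

Things in the scene. Friction and masses are not known exactly. Their poses are not given: they have to be found in the camera images.
- pin_grip (a point): Steel pin, about 70 g, upright in the hub's bore. From the bottom: shank 10 mm across, 40 mm long, bevelled tip; steel collar 28 mm across, 5 mm thick; red round grip 16 mm across, 28 mm tall (73 mm in all). This point: centre of the red grip, 14 mm below its top; z up along the pin.
- pin_collar (a point): Centre of the underside of the pin's collar, 19 mm below pin_grip: the face on which the pin hangs. At the start it rests on the hub's nose. z points up along the pin.
- notch_seat (a point): Blue bracket fixed to the bench at one side of the wheel. Its flat tongue (8 mm thick, 53 wide, top face 75 mm above the bench, clear above) has a notch 15 mm wide, 36 long, open at the front. Point: on the top face's level, mid-notch, 18 mm from either end; the pin's shank goes down here, its collar resting on both prongs; 65 mm free below. x: from open to closed end, z up.
- cap_grip (a point): Orange plastic hub cap, about 50 g, open side down on the bench, at the other side of the wheel from the bracket. Round skirt 55 mm across, 25 mm tall; on it an upright rib 36 mm long (along x), 12 mm thick (along y), 24 mm tall. Point: centre of the rib, 12 mm below its top, 37 mm above the cap's lower rim. z up. It fits the hub at any yaw.
- cap_rim (a point): Centre of the cap's lower rim (the mouth, 39 mm clear width), 37 mm below cap_grip. z up.
- hub_seat (a point): Stroller wheel, 206 mm across its black tyre (top 56 mm above the bench), fixed flat on a round plywood board 216 mm across, white hub upward. Point: centre of the hub's flat face (68 mm across), 60 mm above the bench, where the cap's rim rests when home: cap_rim then lies on hub_seat. z up.
- nose_top (a point): Top centre of the hub's nose (the stud, 36 mm across, bevelled, 19.5 mm tall, 12.5 mm bore); the pin's collar rests here at the start. Four brass spring balls stick out of it: the cap first stops on them, rim 13 mm above the hub's face; about 8 N drives it on; with the rim 7 mm above the face the push drops (click), the balls pull it down and it meets the face.
- screwdriver: screwdriver with a yellow handle, lying on the bench in front of the wheel. Bystander; origin at the centre of its underside.
- wrench: steel wrench, about 160 mm long, lying on the bench beyond the wheel, on the robot's left. Bystander; origin at the centre of its underside.
- sprayer: white spray bottle with a blue trigger head, 68 mm across, 178 mm tall, on the left. Bystander; origin at the centre of its underside.
- grease_jar: jar with a green lid, 68 mm across, 75 mm tall, on the right. Bystander; origin at the centre of its underside.
- tape: roll of brown tape lying flat, 100 mm across, 25 mm tall, beyond the wheel on the right. Bystander; origin at the centre of its underside.
- can: can with a yellow label, 66 mm across, 110 mm tall, on the left. Bystander; origin at the centre of its underside.
- tray: grey parts tray, 120 x 160 x 35 mm with four compartments, on the right. Bystander; origin at the centre of its underside.

How it is judged:
By the outcome, as a careful person would: the job done as asked, in the order asked, and still so for the second after the job is handed in, while the arm keeps its last pose, push and grip.
It also fails if it takes over 64 s, if anything falls off the work surface, if the arm or the gripper's body presses on something with over 40 N, if the wrist force passes 120 N, or if a joint passes its speed limit or range.

## Working session

There is one attempt and no reset: what is moved stays moved. The work goes in short steps, Python scripts to look and compute and a shell command to move; the robot and the scene stay as the last step left them, time stands still between calls to the robot, and variables do not carry over. Pictures are saved under pics/ and viewed, about 8 in all and at most 12, crops included, and the job is handed in when it is done.

```bash
ls; mkdir -p pics
cat > h.py <<'E'
import numpy as np, cv2
from cell import telemetry, cams, arm
def pt(name,u,v,depth,n=1):
    P=cams.camera_params(name);K=np.array(P["K"]);T=np.linalg.inv(np.array(P["camera_from_world"]))
    d=depth[v-n:v+n+1,u-n:u+n+1];d=np.median(d[d>0]);
    return (T@np.r_[d*np.linalg.inv(K)@[u,v,1],1])[:3]
def world(name,depth):
    P=cams.camera_params(name);K=np.array(P["K"]);T=np.linalg.inv(np.array(P["camera_from_world"]))
    v,u=np.mgrid[:400,:640];p=np.stack([u,v,np.ones_like(u)],-1)@np.linalg.inv(K).T*depth[...,None]
    return p@T[:3,:3].T+T[:3,3]
E
python3 - <<'E'
from h import *
np.set_printoptions(precision=4,suppress=True)
s=telemetry.get_obs();print(s['time'],s['tcp_pos'],s['ee_rot'],s['width'],s['wrist_force'])
for n in("top","side"):
    im,d=cams.read_camera(n);cv2.imwrite(f"pics/{n}0.png",im[...,::-1]);np.save(f"pics/{n}0.npy",d);np.save(f"pics/{n}0im.npy",im)
    print(cams.camera_params(n))
E
```

```text
pics
0.0 [0.1604 0.6035 0.2305] [[-0.0004  0.2569  0.9664]
 [-0.0014  0.9664 -0.2569]
 [-1.     -0.0015 -0.    ]] 0.08546877575718709 [-0.1475 -0.4455  0.279 ]
{'K': array([[362.1226,   0.    , 318.5876],
       [  0.    , 362.1226, 202.2943],
       [  0.    ,   0.    ,   1.    ]]), 'camera_from_world': array([[ 0.0274, -0.9996,  0.0043, -0.0413],
       [-0.9734, -0.0277, -0.2276,  0.5956],
       [ 0.2276,  0.0021, -0.9737,  1.0544],
       [ 0.    ,  0.    ,  0.    ,  1.    ]])}
{'K': array([[498.2941,   0.    , 315.7905],
       [  0.    , 498.2941, 198.276 ],
       [  0.    ,   0.    ,   1.    ]]), 'camera_from_world': array([[ 0.7461, -0.6656,  0.0153, -0.4599],
       [-0.488 , -0.5624, -0.6676,  0.3402],
       [ 0.453 ,  0.4906, -0.7444,  1.1961],
       [ 0.    ,  0.    ,  0.    ,  1.    ]])}
```

View pics/top0.png

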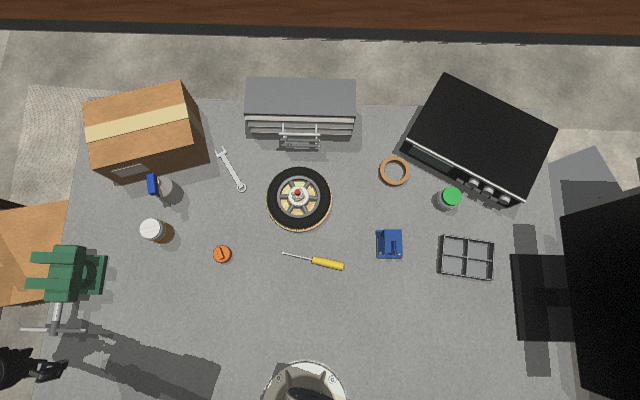

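View pics/side0.png

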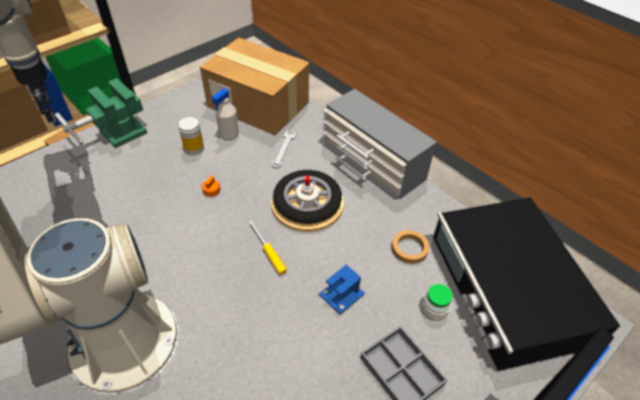

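The top view shows the wheel at (299,198), red grip at (297,192), bracket at (389,244), cap at (222,254) and screwdriver at (312,261). The side view agrees. Next I segment by colour and enlarge the bracket.

Run:
```python
from h import *
np.set_printoptions(precision=4,suppress=True)
for n in("top","side"):
    im=np.load(f"pics/{n}0im.npy");d=np.load(f"pics/{n}0.npy");W=world(n,d)
    h=cv2.cvtColor(im,cv2.COLOR_RGB2HSV);H,S,V=[h[...,i].astype(int) for i in range(3)]
    boxes={"top":dict(red=(285,180,315,210),cap=(205,240,240,270),br=(370,225,408,265),wheel=(260,160,340,240)),
           "side":dict(red=(295,165,325,205),cap=(195,170,225,200),br=(315,260,370,315),wheel=(265,160,350,230))}[n]
    for k,(a,b,c,e) in boxes.items():
        m=np.zeros(H.shape,bool);m[b:e,a:c]=1
        m&={"red":((H<6)|(H>172))&(S>150)&(V>80),"cap":(H<18)&(S>170),"br":(H>100)&(H<130)&(S>120),"wheel":(V<60)}[k]
        m&=d>0;p=W[m];z=p[:,2];
        if k=="wheel": p=p[(z>.045)&(z<.065)]
        print(n,k,len(p),"min",p.min(0),"max",p.max(0),"mean",p.mean(0))
        if k=="br":
            t=p[(z>.068)&(z<.082)];print("  tongue",len(t),t.min(0),t.max(0),t.mean(0)); print(cv2.minAreaRect((t[:,:2]*1000).astype(np.float32)))
            print(" zhist",np.histogram(z,bins=np.arange(-.01,.16,.01)))
        if k=="cap":
            for lo,hi in((.02,.03),(.04,.055)):
                t=p[(z>lo)&(z<hi)]; print("  ",lo,len(t),t.mean(0),cv2.minAreaRect((t[:,:2]*1000).astype(np.float32)) if len(t) else 0)
        if k=="wheel":print(cv2.minEnclosingCircle((p[:,:2]*1000).astype(np.float32)))
    a,b,c,e=boxes["br"]; A=cv2.resize(im[b-5:e+5,a-5:c+5,::-1],None,fx=7,fy=7,interpolation=cv2.INTER_CUBIC)
    a,b,c,e=boxes["cap"]; B=cv2.resize(im[b-5:e+5,a-5:c+5,::-1],None,fx=7,fy=7,interpolation=cv2.INTER_CUBIC)
    hh=max(A.shape[0],B.shape[0]);C=np.zeros((hh,A.shape[1]+B.shape[1],3),np.uint8);C[:A.shape[0],:A.shape[1]]=A;C[:B.shape[0],A.shape[1]:]=B
    cv2.imwrite(f"pics/crop_{n}.png",C);print(C.shape)
```

```text
top red 20 min [0.613  0.035  0.1066] max [0.6261 0.0472 0.1137] mean [0.6189 0.0409 0.1109]
top cap 40 min [0.4111 0.2502 0.0196] max [0.4579 0.298  0.05  ] mean [0.4359 0.2698 0.026 ]
   0.02 35 [0.4356 0.2688 0.024 ] ((434.348388671875, 273.91632080078125), (46.89899826049805, 47.452178955078125), 1.8328349590301514)
   0.04 3 [0.4445 0.2822 0.0491] ((442.62677001953125, 283.1192626953125), (5.100663185119629, 18.584020614624023), 87.85626983642578)
top br 609 min [ 0.4382 -0.2905  0.0023] max [ 0.5248 -0.2111  0.0821] mean [ 0.4772 -0.2463  0.048 ]
  tongue 357 [ 0.4456 -0.2785  0.0682] [ 0.5165 -0.2245  0.0795] [ 0.4843 -0.251   0.074 ]
((480.96160888671875, -251.4879608154297), (70.0257339477539, 53.647518157958984), 1.0744130611419678)
 zhist (array([  0, 154,  90,   0,   0,   0,   0,  24, 340,   1,   0,   0,   0,
         0,   0,   0]), array([-0.01,  0.  ,  0.01,  0.02,  0.03,  0.04,  0.05,  0.06,  0.07,
        0.08,  0.09,  0.1 ,  0.11,  0.12,  0.13,  0.14,  0.15]))
top wheel 1537 min [ 0.5176 -0.0576  0.045 ] max [0.7178 0.14   0.063 ] mean [0.6128 0.0403 0.0528]
((618.51
[... 536 characters left out ...]
138 min [ 0.4331 -0.2937  0.003 ] max [ 0.5226 -0.218   0.081 ] mean [ 0.4753 -0.2587  0.0386]
  tongue 475 [ 0.4419 -0.2804  0.068 ] [ 0.5147 -0.2274  0.081 ] [ 0.4798 -0.2551  0.0743]
((478.482666015625, -254.05593872070312), (72.71440887451172, 52.153621673583984), 1.314996600151062)
 zhist (array([  0, 315, 288,  17,   9,  12,   5,  42, 446,   4,   0,   0,   0,
         0,   0,   0]), array([-0.01,  0.  ,  0.01,  0.02,  0.03,  0.04,  0.05,  0.06,  0.07,
        0.08,  0.09,  0.1 ,  0.11,  0.12,  0.13,  0.14,  0.15]))
side wheel 1155 min [ 0.5145 -0.0632  0.045 ] max [0.7082 0.1285 0.0616] mean [0.5999 0.0215 0.0531]
((610.249267578125, 35.52306365966797), 99.16557312011719)
(455, 735, 3)
```

View pics/crop_top.png

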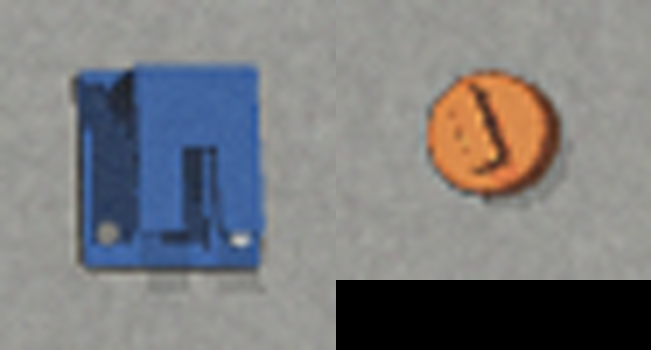

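Crop: the notch opens toward the robot (crop 180–212 across, 147–240 down), with the tongue axis within about 1° of world x. The cap's rib is tilted. Now I move over the wheel.

```bash
python3 -m jog '[[1,0,-0.0237,0.0327,0],[1,0,-0.0237,0.0327,0],[1,0,-0.0237,0.0327,0],[1,0,-0.0237,0.0327,0],[1,0,-0.0237,0.0327,0],[1,0,-0.0237,0.0327,0],[1,0,-0.0237,0.0327,0],[1,0,-0.0237,0.0327,0]]' 40
python3 -m jog '[[1,0,-0.0237,0.0327,0],[1,0,-0.0237,0.0327,0],[1,0,-0.0237,0.0327,0],[1,0,-0.0237,0.0327,0],[1,0,-0.0237,0.0327,0],[1,0,-0.0237,0.0327,0],[1,0,-0.0237,0.0327,0],[1,0,-0.0237,0.0327,0]]'
python3 - <<'E'
from h import *
np.set_printoptions(precision=4,suppress=True)
s=telemetry.get_obs();print(s['time'],s['tcp_pos'],s['q'],s['ee_rot'])
P=cams.camera_params("wrist");print(P,np.linalg.inv(P["camera_from_world"]))
im,d=cams.read_camera("wrist");np.save("pics/w1.npy",d);np.save("pics/w1im.npy",im);cv2.imwrite("pics/w1.png",im[...,::-1])
E
```

```text
time: 0.77
tcp_pos: [0.3653, 0.3518, 0.2312]
ee_rot: [[-0.0, 0.257, 0.967], [-0.0, 0.967, -0.257], [-1.0, -0.0, -0.0]]
wrist_force: [0.9, -0.1, -0.8]
width: 0.0855
time: 1.43
tcp_pos: [0.5695, 0.1012, 0.2311]
ee_rot: [[-0.0, 0.257, 0.966], [0.0, 0.966, -0.257], [-1.0, -0.0, -0.0]]
wrist_force: [1.3, 0.2, 0.3]
width: 0.0855
1.4333 [0.5695 0.1012 0.2311] [ 0.1732  0.2816  1.7351  0.0001  1.1253 -1.1376] [[-0.0004  0.2571  0.9664]
 [ 0.      0.9664 -0.2571]
 [-1.     -0.0001 -0.0004]]
{'K': array([[309.7069,   0.    , 322.4303],
       [  0.    , 309.7069, 199.9766],
       [  0.    ,   0.    ,   1.    ]]), 'camera_from_world': array([[ 0.2576,  0.9663, -0.0002, -0.245 ],
       [ 0.9246, -0.2464,  0.2905, -0.5395],
       [ 0.2806, -0.075 , -0.9569,  0.2267],
       [ 0.    ,  0.    ,  0.    ,  1.    ]])} [[ 0.2576  0.9246  0.2806  0.4983]
 [ 0.9663 -0.2464 -0.075   0.1207]
 [-0.0002  0.2905 -0.9569  0.3736]
 [ 0.      0.      0.      1.    ]]
```

View pics/w1.png

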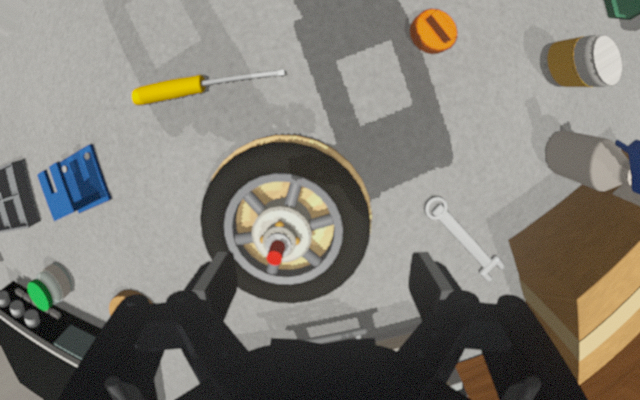

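The wrist view shows the pin's grip top at about (274,258), hub nose around (277,237), cap at (434,31) with rib from (428,15) to (450,42), and bracket at (75,182) with the notch's mouth up-left. I'll intersect rays with the known heights.

```bash
cat >> h.py <<'E'
def rays(P,uv):
    K=np.array(P["K"]);uv=np.asarray(uv,float).reshape(-1,2)
    a=(uv-K[:2,2])/K[0,0];r=np.linalg.norm(a,axis=1,keepdims=True)+1e-12
    return np.c_[a/r*np.sin(r),np.cos(r)]
def onz(P,uv,z):
    T=np.linalg.inv(np.array(P["camera_from_world"]));g=rays(P,uv)@T[:3,:3].T;o=T[:3,3]
    return o+g*((z-o[2])/g[:,2])[:,None]
def wworld(P,d):
    T=np.linalg.inv(np.array(P["camera_from_world"]));v,u=np.mgrid[:400,:640]
    g=rays(P,np.stack([u,v],-1));g=g/g[:,2:]*d.reshape(-1,1)
    return (g@T[:3,:3].T+T[:3,3]).reshape(400,640,3)
E
python3 - <<'E'
from h import *
np.set_printoptions(precision=4,suppress=True)
P=cams.camera_params("wrist");im=np.load("pics/w1im.npy");d=np.load("pics/w1.npy");W=wworld(P,d)
h=cv2.cvtColor(im,cv2.COLOR_RGB2HSV);H,S,V=[h[...,i].astype(int) for i in range(3)]
m=((H<6)|(H>172))&(S>150)&(d>0)&(V>60);m[:200]=0;m[300:]=0
p=W[m];print("red",len(p),p.min(0),p.max(0));t=p[p[:,2]>.109];print(len(t),cv2.minEnclosingCircle((t[:,:2]*1000).astype(np.float32)),t.mean(0))
print("redtop px",onz(P,[(274,259)],.1125))
m=(H<18)&(S>170)&(d>0);m[60:]=0;m[:,:400]=0;m[:,470:]=0
p=W[m];print("cap",len(p),p.min(0),p.max(0))
for lo,hi in((.02,.03),(.042,.055)):
    t=p[(p[:,2]>lo)&(p[:,2]<hi)];f=(t[:,:2]*1000).astype(np.float32);print(lo,len(t),t.mean(0),cv2.minAreaRect(f),cv2.minEnclosingCircle(f))
m=(V<60)&(W[...,2]>.050)&(W[...,2]<.06)&(d>0);m[:,:190]=0;m[:,380:]=0;m[:130]=0;m[305:]=0;p=W[m];f=(p[:,:2]*1000).astype(np.float32);print("tyre",len(p),cv2.minEnclosingCircle(f))
m=(S<50)&(V>130)&(W[...,2]>.056)&(W[...,2]<.064)&(d>0);m[:,:190]=0;m[:,380:]=0;m[:130]=0;m[305:]=0;p=W[m];f=(p[:,:2]*1000).astype(np.float32);print("hubface",len(p),cv2.minEnclosingCircle(f))
m=(H>100)&(H<130)&(S>120)&(W[...,2]>.07)&(W[...,2]<.08)&(d>0);m[:,140:]=0;p=W[m];f=(p[:,:2]*1000).astype(np.float32);print("tongue",len(p),cv2.minAreaRect(f))
cv2.imwrite("pics/w1c.png",cv2.resize(im[190:280,220:340,::-1],None,fx=6,fy=6,interpolation=cv2.INTER_CUBIC))
E
```

```text
red 233 [0.6154 0.0165 0.0452] [0.6644 0.0429 0.1145]
181 ((623.1373901367188, 35.492584228515625), 7.753233432769775) [0.6228 0.0358 0.1126]
redtop px [[0.625  0.0349 0.1125]]
cap 723 [0.4142 0.2423 0.0048] [0.4665 0.2945 0.0499]
0.02 426 [0.441  0.2623 0.0242] ((440.19915771484375, 268.53131103515625), (50.25783920288086, 51.021209716796875), 16.018779754638672) ((440.4089660644531, 268.23895263671875), 26.42081069946289)
0.042 154 [0.4418 0.2678 0.0469] ((440.0278625488281, 269.46929931640625), (36.08397674560547, 13.14013671875), 24.04218292236328) ((440.4757995605469, 267.923583984375), 18.273601531982422)
tyre 5151 ((620.6817016601562, 36.68314743041992), 97.44366455078125)
hubface 1491 ((623.5677490234375, 34.85953140258789), 34.3375244140625)
tongue 1076 ((589.8347778320312, -337.3934326171875), (81.2657470703125, 347.54052734375), 52.02313232421875)
```

View pics/w1c.png

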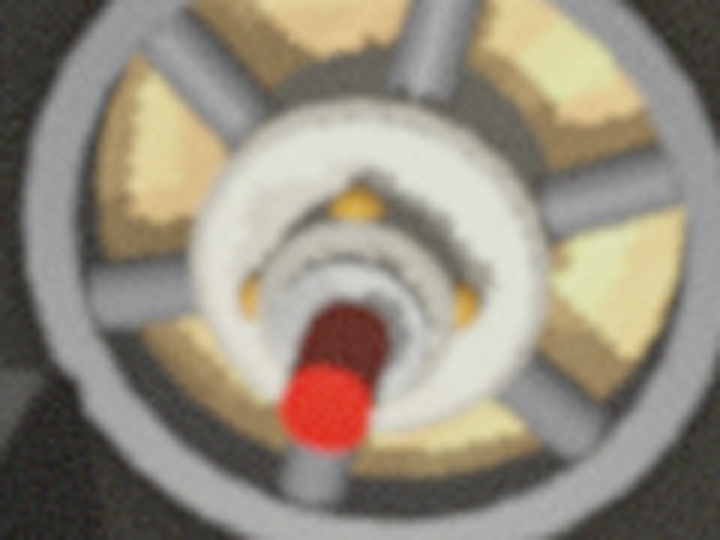

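The crop shows the grip top at crop (326,408), i.e. pixel (274,258), with the collar concentric with the nose. I move close above the pin and check from there.

```bash
python3 -m jog '[[1,0,-0.0164,0.0228,0],[1,0,-0.0164,0.0228,0],[1,0,-0.0164,0.0229,0],[1,0.033,0,0,0],[1,0.033,0,0,0],[1,0.032,0,0,0],[1,0,0,0,0],[1,0,0,0,0]]' 40
cat > look.py <<'E'
from h import *
import sys
np.set_printoptions(precision=4,suppress=True)
n=sys.argv[1];s=telemetry.get_obs();print(s['time'],s['tcp_pos'],s['wrist_force'],s['width'])
P=cams.camera_params("wrist");im,d=cams.read_camera("wrist");W=wworld(P,d)
np.savez("pics/"+n+".npz",im=im,d=d,W=W,T=P["camera_from_world"],K=P["K"])
cv2.imwrite(f"pics/{n}.png",im[...,::-1])
h=cv2.cvtColor(im,cv2.COLOR_RGB2HSV);H,S,V=[h[...,i].astype(int) for i in range(3)]
m=((H<6)|(H>172))&(S>150)&(d>0)&(V>60);p=W[m]
if len(p)>20:
    zt=np.percentile(p[:,2],98);t=p[(p[:,2]>zt-.004)];print("red top",len(t),zt,cv2.minEnclosingCircle((t[:,:2]*1000).astype(np.float32)))
E
python3 look.py w2
```

```text
time: 2.15
tcp_pos: [0.6209, 0.0379, 0.1319]
ee_rot: [[-0.004, 0.257, 0.966], [-0.0, 0.966, -0.257], [-1.0, -0.001, -0.004]]
wrist_force: [0.3, 0.6, 0.3]
width: 0.0854
2.15 [0.6209 0.0379 0.1319] [0.2559 0.5857 0.3276] 0.08539057929532692
red top 486 0.1134307531898526 ((618.3634643554688, 40.364097595214844), 7.619645595550537)
```

View pics/w2.png

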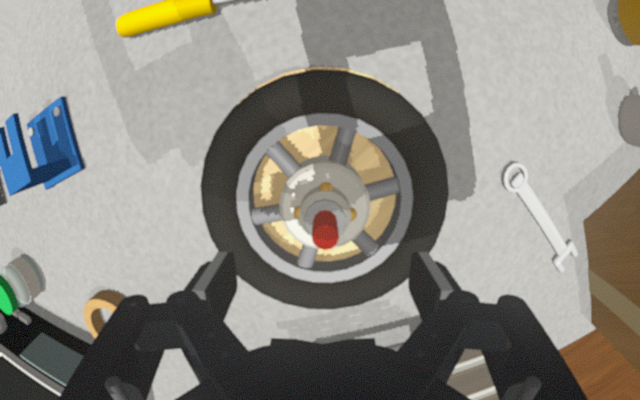

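The near view shows the grip at (325,230), between the fingers in the picture's columns (centre 322). This reading (0.6184, 0.0404) agrees with the top camera; the earlier one was taken with the arm still moving. I settle, then correct.

```bash
python3 -m jog '[[1,0,0,0,0],[1,0,0,0,0],[1,0,0,0,0]]'; python3 look.py w3
```

```text
time: 2.45
tcp_pos: [0.6234, 0.0382, 0.1352]
ee_rot: [[0.003, 0.257, 0.966], [0.0, 0.967, -0.257], [-1.0, 0.001, 0.003]]
wrist_force: [0.5, -0.2, -0.1]
width: 0.0853
2.45 [0.6234 0.0382 0.1352] [ 0.5211 -0.206  -0.1072] 0.08525611434502611
red top 475 0.11345643317556173 ((618.3683471679688, 40.54636001586914), 7.484544277191162)
```

```bash
python3 -m jog '[[1,0,0.001,-0.0054,0],[1,0.015,0,0,0],[1,0.016,0,0,0],[1,0.016,0,0,0],[1,0,0,0,0],[1,0,0,0,0],[1,0,0,0,0]]'; python3 look.py w4; python3 -m jog '[[0,0,0,0,0],[0,0,0,0,0],[0,0,0,0,0],[0,0,0,0,0],[0,0,0,0,0],[0,0,0,0,0],[0,0,0,0,0],[0,0,0,0,0]]' 50
```

```text
time: 3.08
tcp_pos: [0.6177, 0.0405, 0.0872]
ee_rot: [[0.001, 0.257, 0.966], [0.0, 0.966, -0.257], [-1.0, 0.0, 0.001]]
wrist_force: [0.6, 0.1, 0.9]
width: 0.0855
3.0833 [0.6177 0.0405 0.0872] [0.5943 0.0602 0.8504] 0.08552514737956463
red top 830 0.11331158543987259 ((619.1565551757812, 40.33850860595703), 8.509499549865723)
time: 3.8
tcp_pos: [0.6175, 0.0403, 0.0865]
ee_rot: [[0.0, 0.257, 0.966], [-0.0, 0.966, -0.257], [-1.0, 0.0, 0.0]]
wrist_force: [-0.6, -0.5, 4.5]
width: 0.0142
```

Gripped. Lifting straight up.

```bash
python3 -m jog '[[0,-0.01,0,0,0],[0,-0.01,0,0,0],[0,-0.012,0,0,0],[0,-0.012,0,0,0],[0,-0.014,0,0,0],[0,-0.014,0,0,0],[0,0,0,0,0],[0,0,0,0,0]]'; python3 -m jog '[[0,-0.01,0,0,0],[0,0,0,0,0],[0,0,0,0,0]]'; python3 look.py w5
```

```text
time: 4.47
tcp_pos: [0.6182, 0.0404, 0.1598]
ee_rot: [[0.003, 0.257, 0.966], [0.0, 0.966, -0.257], [-1.0, 0.001, 0.003]]
wrist_force: [0.2, -0.4, 0.0]
width: 0.014
time: 4.72
tcp_pos: [0.6175, 0.0404, 0.1685]
ee_rot: [[0.0, 0.257, 0.966], [0.0, 0.966, -0.257], [-1.0, 0.0, 0.0]]
wrist_force: [0.5, 0.7, -0.7]
width: 0.0148
4.7167 [0.6175 0.0404 0.1685] [ 0.4555  0.6695 -0.658 ] 0.014795820732417041
red top 838 0.19512688916646148 ((618.6142578125, 40.65138626098633), 7.973395347595215)
```

View pics/w5.png

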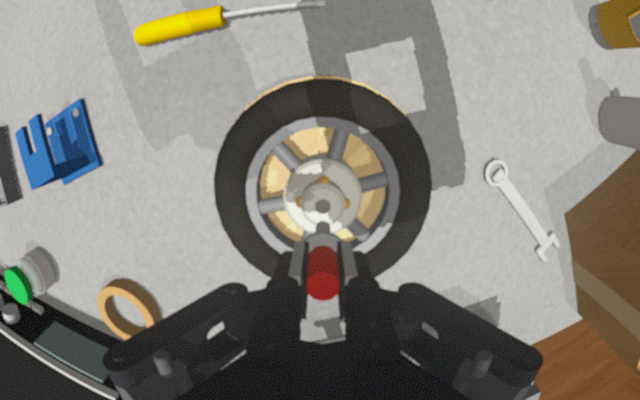

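The pin is held between the fingers at (322,270), its tip clear of the nose at (322,205). Next, over the bracket's notch.

```bash
python3 -m jog '[[0,0,-0.0322,-0.0073,0],[0,0,-0.0322,-0.0073,0],[0,0,-0.0322,-0.0073,0],[0,0,-0.0322,-0.0073,0],[0,0,-0.0322,-0.0073,0],[0,0,-0.0322,-0.0073,0],[0,0,-0.0322,-0.0073,0],[0,0,-0.0322,-0.0073,0]]'; python3 -m jog '[[0,0,-0.0322,-0.0073,0],[0,0,-0.0322,-0.0073,0],[0,0,0,0,0],[0,0,0,0,0],[0,0,0,0,0],[0,0,0,0,0]]'; python3 look.py w6
python3 - <<'E'
from h import *
z=np.load("pics/w6.npz");im,d,W=z["im"],z["d"],z["W"];h=cv2.cvtColor(im,cv2.COLOR_RGB2HSV);H,S,V=[h[...,i].astype(int) for i in range(3)]
m=(H>100)&(H<130)&(S>120)&(W[...,2]>.07)&(W[...,2]<.08)&(d>0);n,l,st,_=cv2.connectedComponentsWithStats(m.astype(np.uint8));k=1+np.argmax(st[1:,4]);print(st[k])
p=W[l==k];f=(p[:,:2]*1000).astype(np.float32);print(len(p),cv2.minAreaRect(f))
# raster of tongue top in world, 1 mm cells: print per-x rows the y gap
for x in range(440,520,4):
    q=np.sort(f[(abs(f[:,0]-x)<2)][:,1]); 
    if len(q)>5:
        g=np.diff(q);i=g.argmax();print(x,q[0],q[-1],"gap",q[i],q[i+1])
E
```

```text
time: 5.43
tcp_pos: [0.4936, -0.1947, 0.1679]
ee_rot: [[-0.001, 0.257, 0.966], [0.0, 0.966, -0.257], [-1.0, 0.0, -0.001]]
wrist_force: [-0.0, 0.8, 0.3]
width: 0.014
time: 5.93
tcp_pos: [0.4644, -0.2512, 0.168]
ee_rot: [[-0.0, 0.256, 0.967], [0.001, 0.967, -0.256], [-1.0, 0.0, -0.0]]
wrist_force: [0.3, 0.3, -0.9]
width: 0.0143
5.9333 [ 0.4644 -0.2512  0.168 ] [ 0.3081  0.3437 -0.8584] 0.014308743842200336
red top 820 0.19479696539984742 ((465.4425048828125, -251.160400390625), 7.884744644165039)
[ 323  171   43   82 1818]
1818 ((480.6695251464844, -238.03456115722656), (71.18788146972656, 24.873374938964844), 1.209000587463379)
444 -245.17294 -227.09303 gap -234.72652 -233.20743
448 -245.7192 -226.24321 gap -226.98051 -226.24321
452 -245.80058 -226.41592 gap -242.3058 -241.98055
456 -245.16052 -226.39337 gap -245.16052 -244.91145
460 -245.24098 -226.58794 gap -243.78748 -243.47539
464 -245.2931 -226.57628 gap -237.56769 -237.19849
468 -245.61024 -225.99977 gap -230.84567 -230.45575
472 -244.63979 -225.96475 gap -241.93207 -241.53085
476 -244.60928 -226.14244 gap -244.43132 -244.15376
480 -250.45712 -226.31007 gap -247.22226 -246.29941
484 -249.9878 -225.48785 gap -226.28845 -225.48785
488 -250.1085 -225.65933 gap -245.97168 -245.54433
492 -250.18837 -225.65187 gap -250.18837 -249.35867
496 -245.48018 -225.60458 gap -237.85283 -237.46248
500 -243.72284 -226.54025 gap -242.91266 -242.06577
504 -236.69049 -226.31459 gap -233.62015 -233.21672
508 -236.90372 -226.25645 gap -231.98817 -231.57016
512 -236.29192 -226.40845 gap -235.48438 -234.65086
516 -228.44016 -226.6004 gap -227.41884 -226.77332
```

View pics/w6.png

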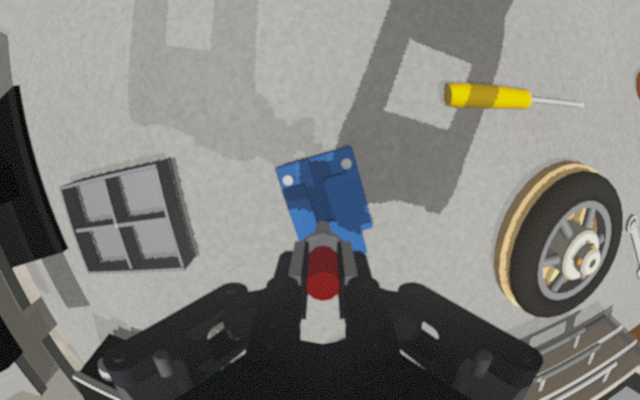

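The picture shows the pin's tip at about (322,230), over the notch, with the right prong at (350,235). Measured notch centre is about (0.4625, -0.2529) and the pin is at (0.4654, -0.2512). I correct, lower to 10 mm above, and check.

```bash
python3 -m jog '[[0,0,-0.0024,-0.0025,0],[0,0.012,0,0,0],[0,0.012,0,0,0],[0,0.012,0,0,0],[0,0,0,0,0],[0,0,0,0,0],[0,0,0,0,0]]'; python3 look.py w7
python3 - <<'E'
from h import *
for w in("w6","w7"):
    z=np.load(f"pics/{w}.npz");im,d,W=z["im"],z["d"],z["W"];h=cv2.cvtColor(im,cv2.COLOR_RGB2HSV);H,S,V=[h[...,i].astype(int) for i in range(3)]
    m=(H>100)&(H<130)&(S>100)&(W[...,2]>.07)&(W[...,2]<.081)&(d>0)&(W[...,0]<.54)
    f=W[m][:,:2]*1000
    for x in range(444,520,6):
        q=np.sort(f[(abs(f[:,0]-x)<3)][:,1])
        if len(q)>5: g=np.diff(q);i=g.argmax();print(w,x,len(q),q[0],q[-1],"gap",q[i],q[i+1])
z=np.load("pics/w7.npz");cv2.imwrite("pics/w7c.png",cv2.resize(z["im"][130:330,220:420,::-1],None,fx=3,fy=3,interpolation=cv2.INTER_CUBIC))
E
```

```text
time: 6.57
tcp_pos: [0.4615, -0.2536, 0.1328]
ee_rot: [[0.0, 0.256, 0.967], [-0.0, 0.967, -0.256], [-1.0, -0.0, 0.0]]
wrist_force: [0.5, -0.7, -0.0]
width: 0.0147
6.5667 [ 0.4615 -0.2536  0.1328] [ 0.5167 -0.6917 -0.0325] 0.014668105288426018
red top 826 0.15958638851775558 ((462.5145263671875, -253.44091796875), 7.881256580352783)
w6 444 122 -278.72059065692 -227.0930329873021 gap -260.3105054886015 -245.51139978072118
w6 450 348 -278.5044814781437 -226.24320827179739 gap -260.4515021493253 -245.80058655633093
w6 456 345 -278.5685855988512 -226.39336945532233 gap -260.56276687198323 -245.6976645001365
w6 462 338 -278.68832197806864 -226.57627478389784 gap -259.9688464053278 -245.29310392903997
w6 468 337 -278.8148976504284 -225.99977482686563 gap -260.20196339663147 -245.61025016603787
w6 474 325 -278.62243080873463 -225.96474735520914 gap -259.622494608482 -244.6397887385962
w6 480 343 -278.429928918803 -226.14244307090726 gap -259.7727592362209 -250.72019636150628
w6 486 310 -278.1342423363668 -225.4878494068114 gap -262.21398465099065 -250.73377071330245
w6 492 202 -277.878740193
[... 942 characters left out ...]
9816168 gap -266.1953709888459 -244.9817810016946
w7 480 198 -244.57292197382003 -225.73717554470727 gap -226.19362386904248 -225.94135844140868
w7 486 127 -238.19122583855923 -225.85067516015147 gap -230.37750346293294 -230.19278735731032
w7 492 88 -238.0171277916766 -225.9393620209796 gap -237.81636356147465 -237.30533090704012
w7 498 40 -230.96183620336728 -226.3204370310521 gap -230.79773991330322 -230.4053099221248
w7 504 37 -230.1604189005612 -226.05046067673567 gap -229.8406624268218 -229.45572768863664
w7 510 29 -229.18048253236648 -225.97208171376408 gap -226.4755312006703 -226.2570501325531
w7 516 18 -229.05259037349393 -226.01346433454384 gap -226.9122175306558 -226.65638297489605
```

View pics/w7c.png

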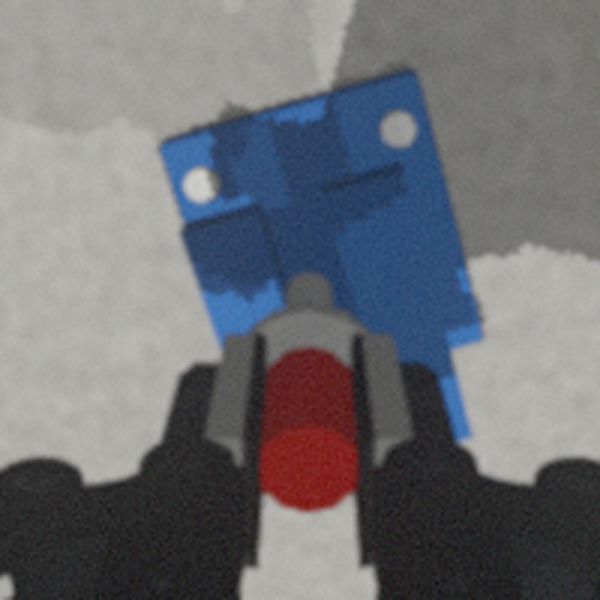

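In the crop the shank tip (crop (310,290)) stands in line with the notch. Both prongs measure y -260.4 and -245.5, so the centre is -252.9 with the pin at -253.4 — within the 2.5 mm clearance. Lowering now.

```bash
python3 -m jog '[[0,0.012,0.0005,0,0],[0,0.012,0,0,0],[0,0.012,0,0,0],[0,0.01,0,0,0],[0,0,0,0,0],[0,0,0,0,0]]'; python3 -m jog '[[0,0.002,0,0,0],[0,0.002,0,0,0],[0,0,0,0,0],[0,0,0,0,0]]'
```

```text
time: 7.12
tcp_pos: [0.4612, -0.2532, 0.0863]
ee_rot: [[-0.0, 0.257, 0.966], [0.0, 0.966, -0.257], [-1.0, 0.0, -0.0]]
wrist_force: [0.6, 0.1, -0.1]
width: 0.0143
time: 7.45
tcp_pos: [0.4613, -0.2534, 0.0826]
ee_rot: [[0.0, 0.257, 0.966], [-0.0, 0.966, -0.257], [-1.0, -0.0, 0.0]]
wrist_force: [0.5, -0.2, -1.1]
width: 0.0142
```

```bash
python3 -m jog '[[0,0.001,0,0,0],[0,0,0,0,0],[0,0,0,0,0]]'
```

```text
time: 7.7
tcp_pos: [0.4615, -0.2534, 0.082]
ee_rot: [[0.001, 0.257, 0.966], [-0.0, 0.966, -0.257], [-1.0, -0.0, 0.001]]
wrist_force: [-2.4, 0.9, 6.9]
width: 0.0144
```

The collar rests on the prongs (contact at the expected height). Releasing and backing off upward.

```bash
python3 -m jog '[[0.4,0,0,0,0],[0.4,0,0,0,0],[0.4,0,0,0,0],[0.4,0,0,0,0],[0.4,0,0,0,0],[0.4,0,0,0,0]]'; python3 -m jog '[[0.4,-0.008,0,0,0],[0.4,-0.015,0,0,0],[0.4,-0.025,0,0,0],[1,-0.03,0,0,0],[1,-0.03,0,0,0],[1,-0.03,0,0,0],[1,0,0,0,0],[1,0,0,0,0]]'; python3 -m jog '[[1,0,0,0,0],[1,0,0,0,0]]'; python3 look.py w8
```

```text
time: 8.2
tcp_pos: [0.4612, -0.2533, 0.0812]
ee_rot: [[-0.0, 0.257, 0.966], [0.0, 0.966, -0.257], [-1.0, -0.0, -0.0]]
wrist_force: [-1.6, 0.2, -0.9]
width: 0.0343
time: 8.87
tcp_pos: [0.4623, -0.2538, 0.2216]
ee_rot: [[0.004, 0.257, 0.966], [-0.002, 0.966, -0.257], [-1.0, -0.001, 0.004]]
wrist_force: [-0.6, -0.2, -0.5]
width: 0.0855
time: 9.03
tcp_pos: [0.4605, -0.2529, 0.2183]
ee_rot: [[-0.002, 0.257, 0.966], [0.001, 0.966, -0.257], [-1.0, 0.0, -0.002]]
wrist_force: [-1.2, 0.0, 0.0]
width: 0.0853
9.0333 [ 0.4605 -0.2529  0.2183] [-1.1879  0.0321  0.0118] 0.0853457743399834
red top 220 0.10888224628243459 ((463.01776123046875, -253.10116577148438), 7.590896129608154)
```

View pics/w8.png

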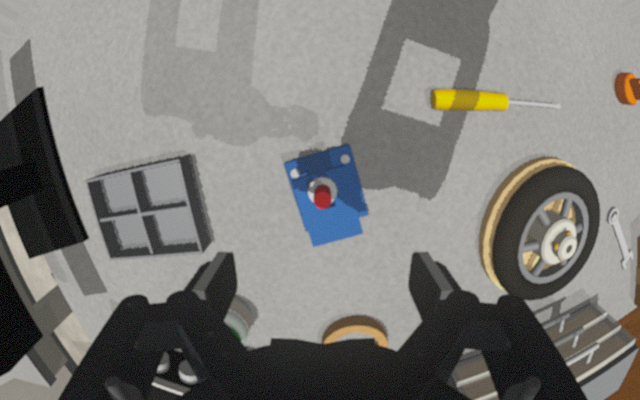

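The pin hangs in the notch: red top at (323,198), collar on both prongs, grip at (0.463, -0.253), top at z ≈ 0.108 as expected. Now to the cap.

```bash
python3 -m jog '[[1,0,0.0383,-0.0125,0],[1,0,0.0383,-0.0125,0],[1,0,0.0383,-0.0125,0],[1,0,0.0383,-0.0125,0],[1,0,0.0383,-0.0125,0],[1,0,0.0383,-0.0125,0],[1,0,0.0383,-0.0125,0],[1,0,0.0383,-0.0125,0]]'; python3 -m jog '[[1,0,0.0383,-0.0125,0],[1,0,0.0383,-0.0125,0],[1,0,0.0383,-0.0125,0],[1,0,0.0383,-0.0125,0],[1,0,0.0383,-0.0125,0],[1,0,0,0,0],[1,0,0,0,0],[1,0,0,0,0]]';python3 -m jog '[[1,0,0,0,0],[1,0,0,0,0]]'
cat > cap.py <<'E'
from h import *
import sys
z=np.load(f"pics/{sys.argv[1]}.npz");im,d,W=z["im"],z["d"],z["W"];h=cv2.cvtColor(im,cv2.COLOR_RGB2HSV);H,S,V=[h[...,i].astype(int) for i in range(3)]
zr=float(sys.argv[2])
m=(H<18)&(S>160)&(d>0)&(abs(W[...,2]-zr+.02)<.04);n,l,st,_=cv2.connectedComponentsWithStats(m.astype(np.uint8));k=1+np.argmax(st[1:,4])
p=W[l==k];print("cap",len(p),p.min(0),p.max(0))
for lo,hi in((zr-.027,zr-.021),(zr-.004,zr+.004)):
    t=p[(p[:,2]>lo)&(p[:,2]<hi)];f=(t[:,:2]*1000).astype(np.float32);print(lo,len(t),t.mean(0),cv2.minAreaRect(f),cv2.minEnclosingCircle(f))
E
python3 look.py w9; python3 cap.py w9 .049
```

```text
time: 9.75
tcp_pos: [0.4422, 0.0702, 0.2184]
ee_rot: [[-0.002, 0.257, 0.966], [-0.0, 0.966, -0.257], [-1.0, -0.001, -0.002]]
wrist_force: [0.9, 0.4, 0.4]
width: 0.0854
time: 10.42
tcp_pos: [0.4313, 0.2691, 0.2182]
ee_rot: [[-0.002, 0.256, 0.967], [-0.002, 0.967, -0.256], [-1.0, -0.002, -0.001]]
wrist_force: [0.2, -1.0, -0.1]
width: 0.0856
time: 10.58
tcp_pos: [0.4321, 0.2683, 0.219]
ee_rot: [[-0.001, 0.258, 0.966], [-0.001, 0.966, -0.258], [-1.0, -0.001, -0.0]]
wrist_force: [0.2, 0.3, 0.5]
width: 0.0854
10.5833 [0.4321 0.2683 0.219 ] [0.166  0.2536 0.4766] 0.0853536858347952
red top 35 0.10839239969953424 ((461.2563781738281, -251.58816528320312), 8.5479097366333)
cap 1383 [0.4070969  0.24952863 0.00643523] [0.45905256 0.3009783  0.05095949]
0.022000000000000002 917 [0.42704576 0.28014284 0.02465315] ((433.3728332519531, 275.2790832519531), (50.52470397949219, 51.56050491333008), 76.27288818359375) ((433.1969299316406, 275.29547119140625), 26.454687118530273)
0.045 344 [0.4315426  0.27462529 0.04858435] ((433.85272216796875, 275.0970458984375), (36.35576248168945, 12.963059425354004), 24.630056381225586) ((433.8525695800781, 275.3537292480469), 18.51483917236328)
```

```bash
python3 -m jog '[[1,0,0.007,-0.0004,-6.6],[1,0.02,0,0,-6.6],[1,0.025,0,0,-6.6],[1,0.025,0,0,-6.6],[1,0.025,0,0,-6.6],[1,0.015,0,0,-6.5],[1,0,0,0,0],[1,0,0,0,0]]';python3 -m jog '[[1,0,0,0,0],[1,0,0,0,0],[1,0,0,0,0]]'
python3 look.py w10; python3 cap.py w10 .049
```

```text
time: 11.3
tcp_pos: [0.4333, 0.2756, 0.109]
ee_rot: [[-0.001, -0.412, 0.911], [-0.001, 0.911, 0.412], [-1.0, -0.0, -0.002]]
wrist_force: [0.1, -0.3, 1.3]
width: 0.0855
time: 11.55
tcp_pos: [0.4343, 0.2769, 0.1105]
ee_rot: [[0.002, -0.415, 0.91], [0.001, 0.91, 0.415], [-1.0, 0.0, 0.002]]
wrist_force: [0.0, -0.4, 0.6]
width: 0.0856
11.55 [0.4343 0.2769 0.1105] [ 0.0259 -0.3897  0.5789] 0.0856420999189114
cap 3292 [0.40660623 0.24856697 0.00273775] [0.45975437 0.3009037  0.0508424 ]
0.022000000000000002 2181 [0.43094297 0.27658286 0.02463934] ((432.8753662109375, 274.5263366699219), (51.490516662597656, 52.03413772583008), 22.63182258605957) ((433.6955871582031, 274.90533447265625), 26.885574340820312)
0.045 813 [0.43279476 0.2744906  0.04868616] ((433.59686279296875, 274.5793151855469), (35.36640167236328, 11.815698623657227), 24.787015914916992) ((433.49365234375, 274.9748840332031), 18.247880935668945)
```

```bash
python3 -m jog '[[1,0.01,-0.0017,-0.0015,0],[1,0.02,0,0,0],[1,0.02,0,0,0],[1,0.02,0,0,0],[1,0.012,0,0,0],[1,0,0,0,0],[1,0,0,0,0],[1,0,0,0,0]]' 80;python3 look.py w11; python3 cap.py w11 .049; python3 -m jog '[[0,0,0,0,0],[0,0,0,0,0],[0,0,0,0,0],[0,0,0,0,0],[0,0,0,0,0],[0,0,0,0,0],[0,0,0,0,0],[0,0,0,0,0]]' 80
```

```text
time: 12.27
tcp_pos: [0.4331, 0.2745, 0.0277]
ee_rot: [[0.001, -0.416, 0.909], [0.0, 0.909, 0.416], [-1.0, 0.0, 0.001]]
wrist_force: [-0.8, 0.3, -0.5]
width: 0.0852
12.2667 [0.4331 0.2745 0.0277] [-0.7503  0.3342 -0.4647] 0.08518011381396647
cap 8085 [0.40635457 0.24788969 0.00108758] [0.45922217 0.3014916  0.05077925]
0.022000000000000002 5126 [0.42965735 0.27314551 0.02465218] ((432.6092529296875, 274.4141845703125), (51.32597732543945, 52.84353256225586), 22.386491775512695) ((433.5037536621094, 274.94012451171875), 27.04216957092285)
0.045 1765 [0.432019   0.2739935  0.04863826] ((433.8937072753906, 274.69085693359375), (36.16386795043945, 12.214170455932617), 25.626216888427734) ((433.79638671875, 275.1341552734375), 18.417266845703125)
time: 12.98
tcp_pos: [0.433, 0.2745, 0.0276]
ee_rot: [[0.0, -0.417, 0.909], [0.0, 0.909, 0.417], [-1.0, 0.0, 0.0]]
wrist_force: [-0.5, -0.7, 4.9]
width: 0.0105
```

The cap is gripped by its rib and lies at TCP + (0.0008, 0.0002); rim = TCP z − 0.0276. Lifting, then over the hub at (0.6184, 0.0405).

```bash
python3 -m jog '[[0,-0.02,0,0,0],[0,-0.03,0,0,0],[0,-0.035,0,0,0],[0,-0.035,0,0,0],[0,0,0,0,0]]';python3 -m jog '[[0,0,-0.0362,0.0088,0],[0,0,-0.0362,0.0088,0],[0,0,-0.0362,0.0088,0],[0,0,-0.0362,0.0088,0],[0,0,-0.0362,0.0088,0],[0,0,-0.0362,0.0088,0],[0,0,-0.0362,0.0088,0],[0,0,-0.0365,0.0088,0]]';python3 -m jog '[[0,0,0,0,0],[0,0,0,0,0],[0,0,0,0,0],[0,0,0,0,0]]'
python3 look.py w12; python3 cap.py w12 .169
python3 - <<'E'
from h import *
z=np.load("pics/w12.npz");im,d,W=z["im"],z["d"],z["W"]
V=im.max(-1);r=np.hypot(W[...,0]-.6184,W[...,1]-.0405)
m=(V<70)&(abs(W[...,2]-.056)<.003)&(d>0)&(r<.12)&(r>.06);p=W[m][:,:2]
from scipy.optimize import least_squares
for R,sel in(("out",98),("in",2)):
    a=np.arctan2(p[:,1]-.0405,p[:,0]-.6184);b=(a/np.radians(6)).astype(int);rr=np.hypot(p[:,0]-.6184,p[:,1]-.0405);E=[]
    for k in np.unique(b):
        q=p[b==k]
        if len(q)>15: E.append(q[np.argsort(rr[b==k])[int(len(q)*sel/100)]])
    E=np.array(E);s=least_squares(lambda c:np.hypot(E[:,0]-c[0],E[:,1]-c[1])-c[2],[.6184,.0405,.09],loss="soft_l1",f_scale=.001);print(R,len(E),s.x)
E
```

```text
time: 13.4
tcp_pos: [0.4359, 0.2763, 0.1531]
ee_rot: [[0.008, -0.417, 0.909], [0.005, 0.909, 0.417], [-1.0, 0.001, 0.009]]
wrist_force: [1.4, 1.4, 0.2]
width: 0.0107
time: 14.07
tcp_pos: [0.6182, 0.0384, 0.1465]
ee_rot: [[-0.001, -0.416, 0.909], [0.0, 0.909, 0.416], [-1.0, 0.0, -0.001]]
wrist_force: [1.0, 0.1, -1.0]
width: 0.0102
time: 14.4
tcp_pos: [0.6166, 0.0408, 0.1467]
ee_rot: [[-0.001, -0.417, 0.909], [0.0, 0.909, 0.417], [-1.0, 0.001, -0.001]]
wrist_force: [-0.3, -0.3, -0.5]
width: 0.0106
14.4 [0.6166 0.0408 0.1467] [-0.2555 -0.3279 -0.4646] 0.010562317061895168
cap 5481 [0.59011674 0.01469348 0.11846357] [0.63780244 0.06891715 0.18369599]
0.14200000000000002 2333 [0.6050334  0.03824785 0.14380464] ((609.9863891601562, 37.925201416015625), (36.427764892578125, 52.43006896972656), 25.356517791748047) ((617.0855712890625, 41.125484466552734), 26.93896484375)
0.165 1657 [0.61579368 0.04066628 0.16788135] ((616.8677978515625, 38.72895050048828), (33.57687759399414, 34.010433197021484), 78.98880004882812) ((616.140380859375, 40.78433609008789), 19.5898494720459)
out 50 [0.61880253 0.04011761 0.09386745]
in 50 [0.61892277 0.04032033 0.07475094]
```

View pics/w12.png

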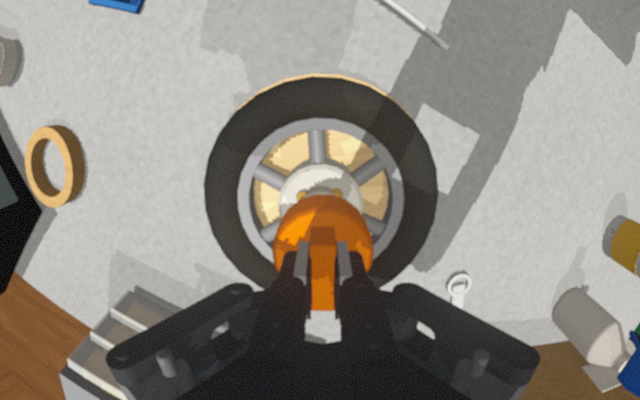

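The cap, held level at about (323,250), hangs just over the hub nose (balls seen at (322,195)). The hub centre from the tyre circle is (0.6188, 0.0402) and the cap is at (0.6171, 0.0411). Small correction, then lower to just above the nose.

```bash
python3 -m jog '[[0,0,-0.0014,0.001,0],[0,0.012,0,0,0],[0,0.012,0,0,0],[0,0.01,0,0,0],[0,0,0,0,0],[0,0,0,0,0],[0,0,0,0,0]]';python3 -m jog '[[0,0.002,0,0,0],[0,0.002,0,0,0],[0,0.002,0,0,0],[0,0,0,0,0],[0,0,0,0,0]]'
```

```text
time: 15.03
tcp_pos: [0.619, 0.0393, 0.113]
ee_rot: [[-0.0, -0.417, 0.909], [-0.0, 0.909, 0.417], [-1.0, 0.0, -0.0]]
wrist_force: [0.2, 0.8, -0.2]
width: 0.0107
time: 15.45
tcp_pos: [0.619, 0.0393, 0.1073]
ee_rot: [[-0.0, -0.417, 0.909], [-0.0, 0.909, 0.417], [-1.0, 0.0, -0.0]]
wrist_force: [0.5, -0.6, -0.5]
width: 0.0102
```

```bash
python3 -m jog '[[0,0,0.001,-0.0005,0],[0,0.0015,0,0,0],[0,0.0015,0,0,0],[0,0,0,0,0],[0,0,0,0,0],[0,0,0,0,0]]';python3 -m jog '[[0,0.0015,0,0,0],[0,0.0015,0,0,0],[0,0,0,0,0],[0,0,0,0,0]]'
```

```text
time: 15.95
tcp_pos: [0.6182, 0.04, 0.1042]
ee_rot: [[-0.0, -0.417, 0.909], [0.0, 0.909, 0.417], [-1.0, 0.0, -0.0]]
wrist_force: [-0.7, -0.6, -0.9]
width: 0.0104
time: 16.28
tcp_pos: [0.6181, 0.0399, 0.1012]
ee_rot: [[-0.0, -0.417, 0.909], [-0.0, 0.909, 0.417], [-1.0, 0.0, -0.0]]
wrist_force: [-0.3, -0.3, -1.2]
width: 0.0104
```

The rim is over the nose without side load (rim ≈ 73.6 mm, nearly at the balls). Pressing on in small steps.

```bash
for i in 1 ; do python3 -m jog '[[0,0.001,0,0,0],[0,0.001,0,0,0],[0,0,0,0,0]]' 100;python3 -m jog '[[0,0.001,0,0,0],[0,0.001,0,0,0],[0,0,0,0,0]]';python3 -m jog '[[0,0.001,0,0,0],[0,0.001,0,0,0],[0,0,0,0,0]]'; done
```

```text
time: 16.53
tcp_pos: [0.6187, 0.0399, 0.1002]
ee_rot: [[0.001, -0.417, 0.909], [-0.0, 0.909, 0.417], [-1.0, -0.001, 0.001]]
wrist_force: [-2.2, 0.1, 6.8]
width: 0.01
time: 16.78
tcp_pos: [0.6188, 0.0398, 0.0985]
ee_rot: [[0.001, -0.417, 0.909], [-0.0, 0.909, 0.417], [-1.0, -0.001, 0.001]]
wrist_force: [-1.7, -1.2, 9.4]
width: 0.0097
time: 17.03
tcp_pos: [0.6186, 0.0398, 0.096]
ee_rot: [[0.001, -0.417, 0.909], [-0.0, 0.909, 0.417], [-1.0, -0.001, 0.001]]
wrist_force: [-0.6, -0.4, 3.4]
width: 0.0097
```

```bash
python3 -m jog '[[0,0.001,0,0,0],[0,0.001,0,0,0],[0,0,0,0,0]]';python3 -m jog '[[0,0.001,0,0,0],[0,0.001,0,0,0],[0,0,0,0,0]]';python3 -m jog '[[0,0.001,0,0,0],[0,0.001,0,0,0],[0,0,0,0,0]]'; python3 -m jog '[[0,0.001,0,0,0],[0,0.001,0,0,0],[0,0,0,0,0]]'
```

```text
time: 17.28
tcp_pos: [0.6181, 0.0398, 0.0929]
ee_rot: [[-0.0, -0.417, 0.909], [-0.0, 0.909, 0.417], [-1.0, -0.0, -0.0]]
wrist_force: [0.6, -0.8, -3.3]
width: 0.0101
time: 17.53
tcp_pos: [0.6177, 0.0399, 0.0903]
ee_rot: [[-0.001, -0.416, 0.909], [-0.0, 0.909, 0.416], [-1.0, 0.0, -0.001]]
wrist_force: [1.7, -0.6, -10.0]
width: 0.0097
time: 17.78
tcp_pos: [0.6178, 0.0399, 0.0888]
ee_rot: [[-0.001, -0.417, 0.909], [-0.0, 0.909, 0.417], [-1.0, 0.0, -0.001]]
wrist_force: [0.3, -1.2, -7.2]
width: 0.0097
time: 18.03
tcp_pos: [0.6186, 0.0401, 0.0878]
ee_rot: [[0.001, -0.416, 0.909], [0.0, 0.909, 0.416], [-1.0, -0.0, 0.001]]
wrist_force: [-0.6, -0.5, -0.3]
width: 0.0095
```

It clicked: the push fell, then the balls pulled the cap down. Now I press it firmly home.

```bash
python3 -m jog '[[0,0.001,0,0,0],[0,0.001,0,0,0],[0,0,0,0,0]]';python3 -m jog '[[0,0.001,0,0,0],[0,0,0,0,0],[0,0,0,0,0]]'
```

```text
time: 18.28
tcp_pos: [0.6187, 0.0401, 0.0876]
ee_rot: [[0.001, -0.417, 0.909], [0.0, 0.909, 0.417], [-1.0, -0.0, 0.001]]
wrist_force: [-7.2, -0.8, 19.5]
width: 0.01
time: 18.53
tcp_pos: [0.6188, 0.0401, 0.0875]
ee_rot: [[0.002, -0.417, 0.909], [0.0, 0.909, 0.417], [-1.0, -0.0, 0.001]]
wrist_force: [-10.2, -0.4, 27.7]
width: 0.0099
```

The measured height is 0.0875, against 0.0876 predicted for the rim home, and it's pressing with 28 N. Final check with the fixed cameras.

```bash
python3 -m jog '[[0,0,0,0,0],[0,0,0,0,0],[0,0,0,0,0]]'
python3 - <<'E'
from h import *
np.set_printoptions(precision=4,suppress=True)
im,d=cams.read_camera("side");W=world("side",d);h=cv2.cvtColor(im,cv2.COLOR_RGB2HSV);H,S,V=[h[...,i].astype(int) for i in range(3)]
m=((H<6)|(H>172))&(S>150)&(V>60)&(d>0)&(abs(W[...,1]+.253)<.04)&(abs(W[...,0]-.463)<.04);p=W[m];print("pin red",len(p),p.mean(0),p.max(0))
m=(H<18)&(S>170)&(d>0)&(np.hypot(W[...,0]-.618,W[...,1]-.04)<.05);p=W[m];print("cap",len(p),p.min(0),p.max(0));t=p[abs(p[:,2]-.085)<.004];print(np.c_[t[:,:2],np.ones(len(t))].shape, np.linalg.lstsq(np.c_[t[:,:2],np.ones(len(t))],t[:,2],rcond=None)[0] if len(t)>9 else 0)
a=im[150:230,260:360,::-1];b=im[245:325,300:400,::-1];cv2.imwrite("pics/fin.png",np.vstack([cv2.resize(x,(375,300),interpolation=cv2.INTER_CUBIC) for x in(a,b)]))
a=cv2.resize(im[...,::-1],(425,300));c=np.vstack([a,np.zeros((300,425,3),np.uint8)]);cv2.imwrite("pics/fin.png",np.hstack([cv2.imread("pics/fin.png"),c]))
s=telemetry.get_obs();print(s['time'],s['tcp_pos'],s['wrist_force'])
E
```

```text
time: 18.78
tcp_pos: [0.6188, 0.0401, 0.0876]
ee_rot: [[0.002, -0.417, 0.909], [0.0, 0.909, 0.417], [-1.0, -0.0, 0.002]]
wrist_force: [-10.3, -0.9, 26.8]
width: 0.01
pin red 41 [ 0.4589 -0.2563  0.1037] [ 0.4668 -0.2481  0.1103]
cap 199 [0.5875 0.0127 0.0664] [0.6394 0.0626 0.1239]
(96, 3) [-0.0123 -0.0041  0.0916]
18.8333 [0.6188 0.0401 0.0875] [-9.2693 -0.6598 27.6518]
```

View pics/fin.png

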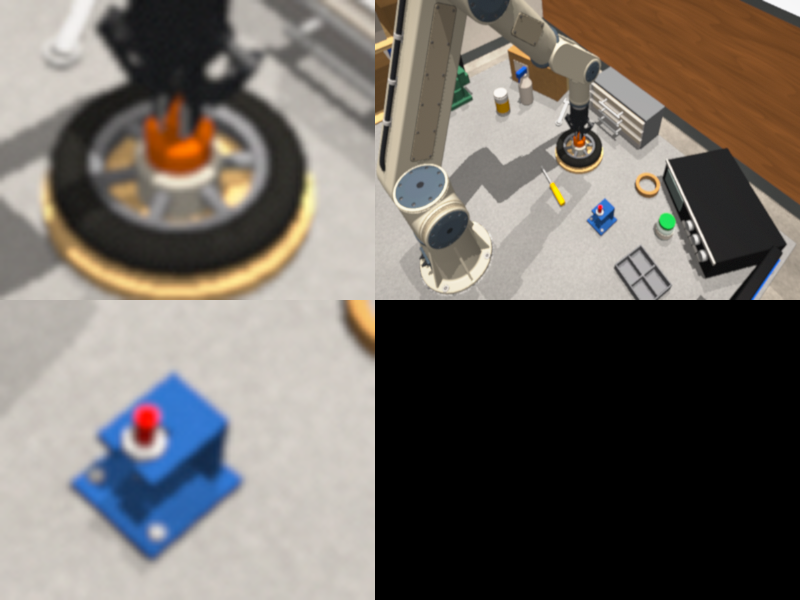

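The cap sits on the hub face (crop (180,155)), the pin hangs upright in the notch (crop (145,425)), and nothing else has moved. Handing in while still pressing.

```bash
python3 -c "
from cell import arm
print(arm.finish_job())"
```

```text
the job is handed in; nothing more can be done
None
```

I drew the pin out, hung it upright by its collar in the bracket's notch and let go. I then pressed the cap onto the hub past its click until it was home, and handed the job in at 18.8 s with the gripper still pressing down.

- **Pin:** the wrist camera found the grip at (0.463, -0.253), about 0.5 mm from the measured middle of the notch. Its top was at z ≈ 0.108, the height expected when it hangs on the collar.
- **Cap:** the push rose to about 9 N, dropped, and then turned to a pull of up to 10 N, which is the click. The cap stopped with the gripper at z = 0.0875–0.0876; I had worked out 0.0876 for the rim on the hub face. The final push was a steady 27–28 N.
- **Small disagreements:**
  - A sideways force of about 10 N stayed on the gripper while it pressed.
  - The side camera put the top of the cap's skirt at z ≈ 0.084 with a slope of about 0.7°, against 0.085 and level expected. I took that as camera error (calibration is good to about 2 mm), since the gripper's own tilt read about 0.1°.
  - One early wrist-camera position was about 5 mm off because the arm was still moving. I did not use it.
- **Other items on the bench:** nothing else looked moved in the last picture. I judged this by eye and did not measure it.

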